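Find the high spot of a rotor with a dial indicator

TASK

Check the clamped rotor for its high spot: by its knob, slide the indicator carriage in until the plunger presses on the rotor's rim and the needle shows about a third of a turn, and leave it there. Then crank the rotor round under the plunger, watching the needle, find the highest spot of the rim (there is a lower bump too) and leave the rotor with that highest spot under the plunger. Never let the needle go past three quarters of a turn, leave the loose parts on the bench alone and let go of everything at the end.

Things in the scene. Friction and masses are not known exactly. Their poses are not given: they have to be found in the camera images.
- fixture: grey-painted runout checking fixture fixed to the bench: base plate 130 x 300 x 18 mm. Origin at the centre of its underside, on the bench; its y axis runs along its length, from the indicator end (-y) to the rotor end (+y); x across it, z up.
- spindle (a point): point on the vertical axis on which the rotor turns, 43 mm above the bench (plunger height), 85 mm from the fixture's origin along its +y; axes as the fixture's. The dark steel rotor, 22 mm thick, has a plain rim of 43 mm radius, one high spot 4 mm proud (a smooth bump about 30 degrees to either side of its crest) and one lower bump 2 mm proud, about 137 degrees away.
- plate_top (a point): centre of the top of the steel driving plate (100 mm diameter, 60 mm above the bench), on the spindle axis. The rotor is clamped beneath it in any rotary position, so nothing on top shows where the high spot is. Plate and rotor turn together, both ways, two turns or more, with 0.1 N m of dry friction, and stay where they are left.
- crank_grip (a point): grip point of the crank: a black upright sleeve, 16 mm diameter, from 64 to 112 mm above the bench, 36 mm from the spindle axis; this point is on the sleeve's axis, 90 mm above the bench. The sleeve spins freely on its post, so the crank can be held with an unturned hand and led round in a circle. It takes about 3 N, up to 6 N when climbing the high spot.
- crank (a joint): turn of rotor and crank together about the spindle, rad, positive counter-clockwise from above; at 0 the sleeve lies on the fixture's +x side of the spindle, at +pi/2 on its +y side, away from the indicator. The high spot's angle to the sleeve differs from one run to the next.
- knob (a point): grip point of the indicator carriage: a black upright knob, 18 mm diameter (20 mm at its top), up to 102 mm above the bench; this point is on its axis, 88 mm above the bench. Pushed along the fixture's +y the carriage slides towards the rotor (35 mm from stop to stop) against 9 N of dry friction plus the plunger's spring; it stays where it is left.
- dial (a point): centre of the dial's face on the carriage, 52 mm above the bench, facing up; dial diameter 56 mm; 48 mm from the knob's axis along the fixture's +y
- tip (a point): front of the plunger's 8 mm ball tip, 43 mm above the bench; it points along the fixture's +y at the spindle axis and stands 122 mm from the knob's axis when not pressed. At the start it is 3 to 15 mm clear of the rim. The plunger is sprung with 0.5 N per mm and can be pressed in 16 mm.
- needle (a joint): reading of the dial's black needle, rad clockwise seen from above: 0 with the plunger free (pointing along the fixture's +y at the broad mark), 0.4 rad per mm that the plunger is pressed in (0.8 rad per N). A third of a turn is 2.1 rad; three quarters, 4.71 rad, must not be passed. The crest of the high spot reads about 1.5 rad more than the plain rim.
- castle_nut: bystander: steel nut, 24 x 27 x 12 mm, lying on the fixture's base plate on the +x side between rotor and carriage
- spanner_13: bystander: spanner, 174 mm long, on the bench to the left of the fixture
- ring_wheel: bystander: toothed ring, 85 mm diameter, 19 mm thick, to the right of the fixture
- paste_tin: bystander: round tin, 67 mm diameter, 43 mm tall, behind the fixture
- feeler_gauge: bystander: feeler gauge, 90 mm long, behind the fixture

How it is judged:
By the outcome, as a careful person would: the job done as asked, in the order asked, and still so for the second after the job is handed in, with the robot touching nothing.
It also fails if it takes over 72 s, if anything falls off the work surface, if the arm or the gripper's body presses on something with over 40 N, if the wrist force passes 120 N, or if a joint passes its speed limit or range.

ROBOT

A 7-joint arm with a two-finger parallel gripper is mounted at the origin on a cart in front of the work surface, level with it; the furniture and walls round the work are solid. World frame = base frame: x ahead of the robot, y to its left, z up, the work surface at z = 0. Lengths are in m, angles in rad, forces in N, time in s.
With the tool pointing down it reaches from about 0.4 to 0.85 m from the base axis. Payload 10.4 kg.
Tool frame: the origin (TCP) lies midway between the tips of the shut fingers; the grasp point (between the pads) lies 19 mm behind it (bot.grasp_offset is the distance from the TCP to the grasp point, in m); z points along the fingers, y is the line along which they close (so a half turn about z gives the same grasp; the last joint's range is limited). The gripper opens to 87 mm and grips with 3 to 60 N. Pads are 19 mm wide; open, the fingers measure 117 mm over their backs; the gripper's body (75 mm by 190 mm) begins 51 mm behind the grasp point.
Start: joints at [1.292, 0.332, -0.065, 1.46, 0.022, 1.35, -0.088], TCP at [0.158, -0.605, 0.223] pointing down, gripper open.
Joint ranges: [-2.6, 2.6], [-0.5, 2.12], [-1.47, 1.34], [0.16, 2.42], [-1.27, 4.41], [0.06, 2.06], [-2.6, 2.6]. Speed limits (rad/s): [2.22, 2.22, 2.79, 2.79, 3.14, 3.14, 3.14].

INTERFACE

Orientations are given as a rotation vector (axis times angle).
In Python, from plant import bot gives the robot as it stands. The module is installed in compiled form; this text tells all that it offers.
- The arm moves only by the tool apply_moves, never from a script. Its argument "deltas" is a list of rows, each a list of 6 numbers: the shift along the tool's x, y, z in m, then the turn, a rotation vector about the tool's x, y, z in degrees. In form: [[x, y, z, wx, wy, wz], ...]. A call has 1 to 12 rows; each row shifts and turns the commanded pose from where the row before left it, along the tool's axes as they then stand; what a row does not reach is not made up. A row lasts 1/12 s, in which the tool goes at most 41.7 mm and 7.16 degrees, less where a joint would pass 70% of its speed; a pose out of reach is approached as far as the arm can. A call is refused whole if a number of a shift passes 0.0417 or a number of a turn 7.16, either way. A call with a gripper value outside its range is refused whole. "hand" is the finger opening in m, from 0 to 0.087, set as the call begins (left out, the last holds). The fingers move at their own pace and stop on an object; "grip_force" is the grip in N (left out, the last holds). Time passes only in rows, so rows that do not move let the fingers close. It gives the time, the measured TCP pose, the force, the opening and the grip force at its end, in the units of the state.
- bot.get_state(): the state, without advancing time (a new reading comes with each control period).
- bot.read_camera(name): name is "scene" or "top"; returns the picture (480x640x3 uint8, red, green, blue); there is no depth.
- bot.camera_info(name): a dict with "fx", "fy", "cx", "cy" (pixels), "dist" ([k1, k2, p1, p2, k3] as OpenCV has them; the pictures are not rectified), "rvec" (rotation vector, rad) and "tvec" (3), from world to camera coordinates, as OpenCV has them. Camera axes: x right, y down, z forward; pixel columns grow to the right and rows downward; lengths in m; the calibration is good to about 2 mm. A picture is of the moment at which its call begins. camera_info takes no time and is no camera call.
- bot.close_job(): hands the job in; it is judged then, once.
The state is a dict: "time": time; "q": joint angles; "joint_velocities": joint speeds; "tau": joint torques, N m; "eef_pos": TCP position; "ee_rot": TCP orientation; "contact_force": force on the tool from outside, world axes, zero at the start; "torque": the same for the moment, N m; "finger_gap": opening from 0.0 (shut) to 1.0 (fully open); "finger_force": force on a finger pad.
Only numpy, scipy, OpenCV 4.12 (cv2) and the standard library are available. Lean on these libraries where they do the work, as an engineer would, in place of code of your own. Each camera call takes 0.05 s, during which the arm holds its last target. There are 200 camera calls.

## Working session

There is one attempt and no reset: what is moved stays moved. The work goes in short steps, Python scripts to look and compute and a tool call to move; the robot and the scene stay as the last step left them, time stands still between calls to the robot, and variables do not carry over. Pictures are saved under pics/ and viewed, at most 10 in all, crops included, and the job is handed in when it is done.

Besides the shell and the picture viewer there is one more tool, called as name(argument=value, ...) on one line, values as JSON. apply_moves: Moves the arm, as the interface text tells. Its arguments: {"type":"object","properties":{"deltas":{"type":"array","items":{"type":"array","items":{"type":"number"}}},"hand":{"type":"number"},"grip_force":{"type":"number"}},"required":["deltas"]}

```bash
mkdir -p pics; cat > h.py <<'E'
import numpy as np, cv2
from plant import bot
def cam(n):
    c=bot.camera_info(n); K=np.array([[c['fx'],0,c['cx']],[0,c['fy'],c['cy']],[0,0,1.]])
    return K,np.array(c['dist']),np.array(c['rvec'],float),np.array(c['tvec'],float)
def px2w(n,uv,z):
    K,d,r,t=cam(n); R=cv2.Rodrigues(r)[0]
    p=cv2.undistortPoints(np.array([[uv]],float),K,d)[0,0]
    D=R.T@np.array([p[0],p[1],1]); C=-R.T@t.ravel()
    return C+D*(z-C[2])/D[2]
def w2px(n,P):
    K,d,r,t=cam(n); return cv2.projectPoints(np.array(P,float).reshape(-1,1,3),r,t,K,d)[0][:,0]
def shot(n,f,box=None,s=1):
    im=bot.read_camera(n)[:,:,::-1]
    if box: im=im[box[1]:box[3],box[0]:box[2]]
    im=cv2.resize(im,None,fx=s,fy=s,interpolation=cv2.INTER_CUBIC) if s!=1 else im
    cv2.imwrite('pics/'+f,im)
E
python3 - <<'E'
from h import *
shot('top','top0.png'); shot('scene','sc0.png')
for n in('top','scene'):
    K,d,r,t=cam(n);print(n,K[0,0],(-cv2.Rodrigues(r)[0].T@t.ravel()).round(3))
s=bot.get_state();print(s['eef_pos'],s['ee_rot'],s['time'],bot.grasp_offset)
E
```

```text
top 590.6156768021443 [0.49  0.035 1.314]
scene 441.77823008288834 [ 0.229 -0.628  0.749]
[ 0.15804677 -0.60433015  0.22182814] [-3.11468382e+00 -4.00571558e-01  3.27207337e-04] 0.1 0.0187
```

View pics/top0.png

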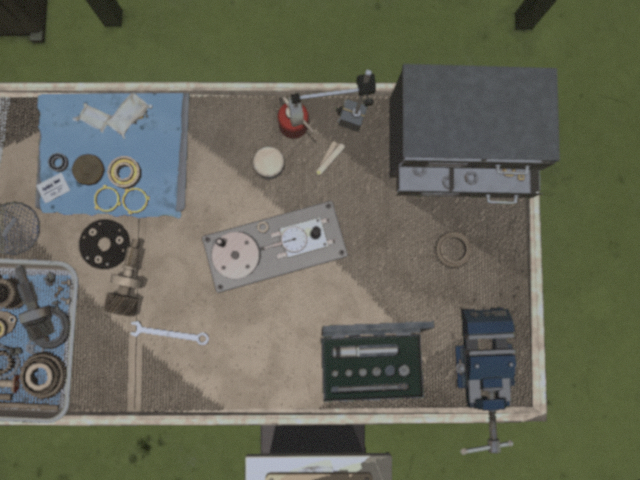

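View pics/sc0.png

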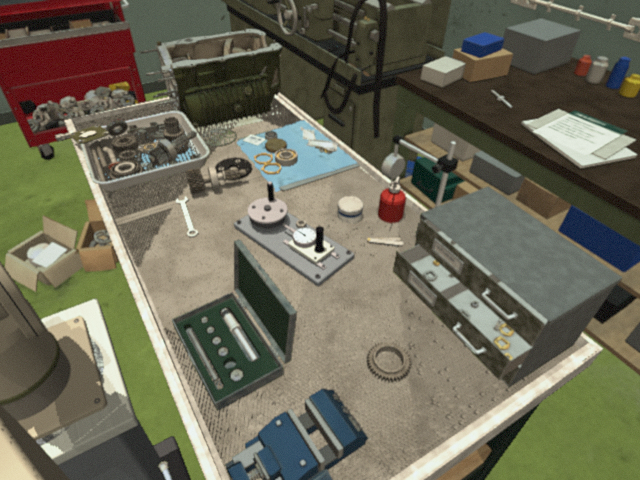

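The top picture shows the fixture: plate near (236,256), crank sleeve near (221,242), dial near (294,240) and knob near (316,233). I'll enlarge this area.

```bash
python3 - <<'E'
from h import *
shot('top','top1.png',(195,195,355,300),5)
shot('scene','sc1.png',(225,170,365,290),5)
E
```

```text
(no output)
```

View pics/top1.png

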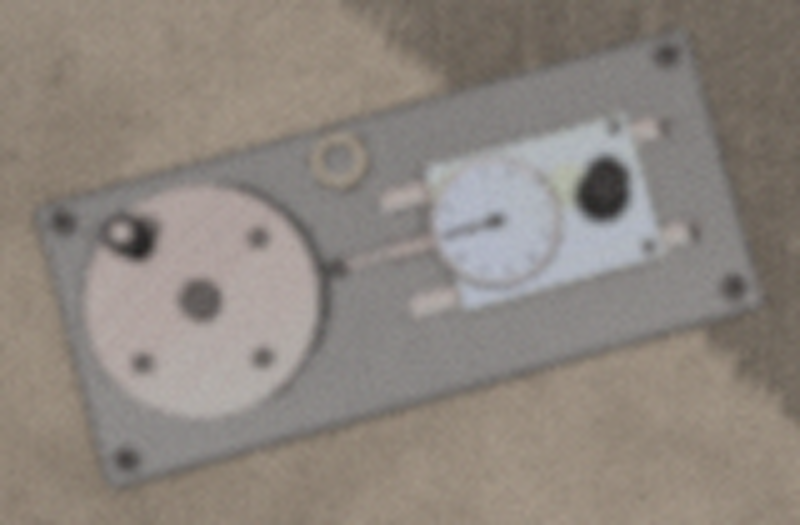

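View pics/sc1.png

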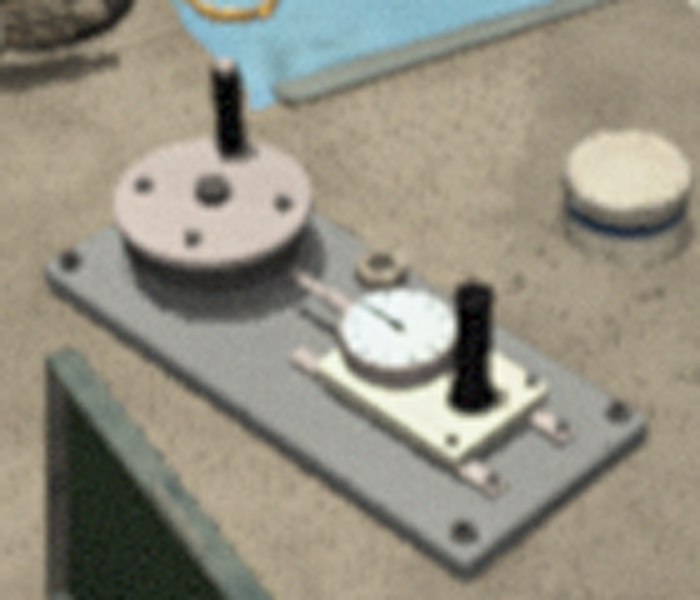

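Top crop: plate centre (200,300), sleeve top (123,232), dial centre (496,221), knob top (604,188), needle at zero. The scene crop shows the sleeve top at (225,65), dial centre (400,327) and knob top (474,288).

```bash
python3 - <<'E'
from h import *
T=lambda x,y:((x+.5)/5+195-.5,(y+.5)/5+195-.5); S=lambda x,y:((x+.5)/5+225-.5,(y+.5)/5+170-.5)
pl=px2w('top',T(200,300),.06); kn=px2w('top',T(604,188),.102); di=px2w('top',T(496,221),.052); sl=px2w('top',T(123,232),.112)
print('top',pl,kn,di,sl)
print('scene',px2w('scene',S(212,191),.06),px2w('scene',S(474,290),.102),px2w('scene',S(400,327),.052),px2w('scene',S(225,68),.112))
c=[px2w('top',T(*p),.018) for p in((40,205),(685,32),(762,300),(118,488))]
m=sum(c)/4; ax=(c[0]+c[3]-c[1]-c[2]); th=np.arctan2(ax[1],ax[0]); print('org',m,'yaxis deg',np.degrees(th),np.linalg.norm(c[0]-c[1]),'spindle pred',m[:2]+.085*np.array([np.cos(th),np.sin(th)]))
d=pl-kn;print(np.degrees(np.arctan2(d[1],d[0])),np.hypot(d[0],d[1]),np.linalg.norm((di-kn)[:2]),np.linalg.norm((sl-pl)[:2]))
s=bot.get_state();print(s['time'],cv2.Rodrigues(np.array(s['ee_rot']))[0].round(3),s['contact_force'])
E
```

```text
top [0.58235417 0.1787422  0.06      ] [0.62521718 0.0077906  0.102     ] [0.61663234 0.05310193 0.052     ] [0.60640844 0.20438432 0.112     ]
scene [0.58473608 0.18128878 0.06      ] [0.63196883 0.00781046 0.102     ] [0.61876647 0.05194371 0.052     ] [0.60787248 0.20552175 0.112     ]
org [0.60496738 0.09474059 0.018     ] yaxis deg 105.60155616800206 0.29476210736841013 spindle pred [0.58210697 0.17660879]
104.07570150017695 0.17624326869663365 0.046117422212619774 0.03515858480579151
0.2 [[ 0.967  0.253 -0.   ]
 [ 0.253 -0.967  0.001]
 [-0.    -0.001 -1.   ]] [-0.62912389 -0.91158512 -0.53753993]
```

apply_moves(deltas=[[0.032, -0.025, 0, 0, 0, 0], [0.032, -0.025, 0, 0, 0, 0], [0.032, -0.025, 0, 0, 0, 0], [0.032, -0.025, 0, 0, 0, 0], [0.032, -0.025, 0, 0, 0, 0], [0.032, -0.025, 0, 0, 0, 0], [0.032, -0.025, 0, 0, 0, 0], [0.032, -0.025, 0, 0, 0, 0], [0.032, -0.025, 0, 0, 0, 0], [0.032, -0.025, 0, 0, 0, 0]], hand=0.06, grip_force=25)

```text
time: 1.03
eef_pos: [0.4052, -0.2801, 0.2227]
ee_rot: [3.115, 0.4, 0.0]
contact_force: [0.6, -0.9, 0.2]
finger_gap: 0.687
finger_force: 0.0
```

apply_moves(deltas=[[0.032, -0.0247, 0, 0, 0, 0], [0.032, -0.0247, 0, 0, 0, 0], [0.032, -0.0247, 0, 0, 0, 0], [0.032, -0.0247, 0, 0, 0, 0], [0.032, -0.0247, 0, 0, 0, 0], [0.032, -0.0247, 0, 0, 0, 0], [0.032, -0.0247, 0, 0, 0, 0], [0.032, -0.0247, 0, 0, 0, 0], [0.032, -0.0247, 0, 0, 0, 0]])

```text
time: 1.78
eef_pos: [0.6278, 0.0075, 0.2224]
ee_rot: [3.116, 0.4, -0.0]
contact_force: [0.6, -1.4, 1.2]
finger_gap: 0.69
finger_force: 0.0
```

apply_moves(deltas=[[0, 0, 0.005, 0, 0, -7.0], [0, 0, 0.005, 0, 0, -7.0], [0, 0, 0.005, 0, 0, -7.0], [0, 0, 0.005, 0, 0, -7.0], [0, 0, 0.005, 0, 0, -7.0], [0, 0, 0.005, 0, 0, -7.0], [0, 0, 0.005, 0, 0, -7.0], [0, 0, 0.005, 0, 0, -7.0], [0, 0, 0.005, 0, 0, -7.0], [0, 0, 0.005, 0, 0, -7.0], [0, 0, 0.005, 0, 0, -7.0], [0, 0, 0.005, 0, 0, -7.0]])

```text
time: 2.78
eef_pos: [0.6268, 0.0059, 0.1621]
ee_rot: [-2.04, -2.389, 0.0]
contact_force: [0.1, -0.6, -0.8]
finger_gap: 0.689
finger_force: 0.0
```

apply_moves(deltas=[[0, 0, 0.004, 0, 0, -6.0], [0, 0, 0, 0, 0, 0]])

```text
time: 2.95
eef_pos: [0.6263, 0.0057, 0.1574]
ee_rot: [-1.913, -2.49, 0.002]
contact_force: [-0.6, 0.3, -0.5]
finger_gap: 0.691
finger_force: 0.0
```

```bash
python3 - <<'E'
from h import *
shot('top','top2.png',(195,175,355,295),5)
shot('scene','sc2.png',(205,130,365,250+20),4)
s=bot.get_state();print(s['time'],s['q'],s['eef_pos'],cv2.Rodrigues(np.array(s['ee_rot']))[0].round(3),s['contact_force'])
E
```

```text
3.05 [ 0.54476928  0.51382429 -0.85039398  1.50380267  0.39276402  1.30276772
 -0.09428875] [0.62675859 0.00595781 0.15835339] [[-0.249  0.968 -0.001]
 [ 0.968  0.249  0.   ]
 [ 0.    -0.    -1.   ]] [-0.71396465 -0.01253994  0.23002061]
```

View pics/top2.png

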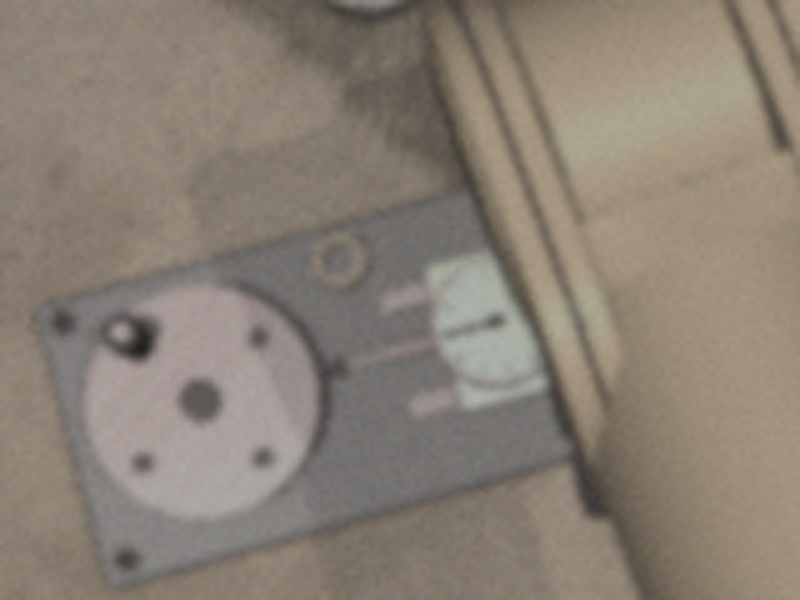

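View pics/sc2.png

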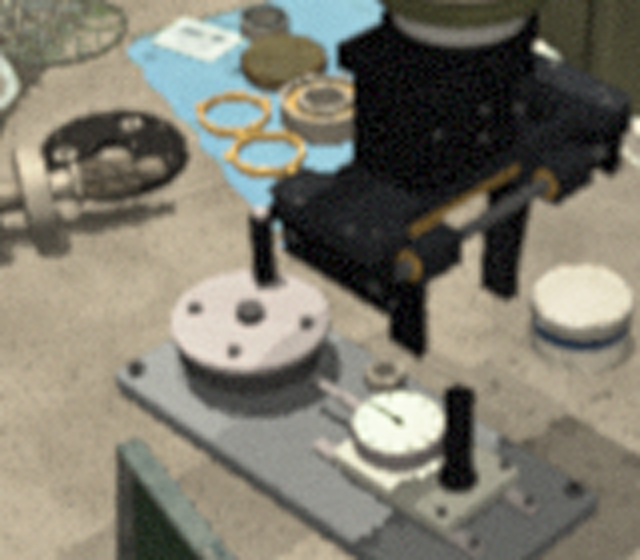

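The dial is mostly visible (centre (497,322), needle at zero) with the gripper over the knob; the scene picture shows the open fingers straddling it from above. I'll go down and grip.

apply_moves(deltas=[[0.001, 0, 0.022, 0, 0, 0], [0.001, 0, 0.022, 0, 0, 0], [0, 0, 0.022, 0, 0, 0], [0, 0, 0.022, 0, 0, 0], [0, 0, 0, 0, 0, 0]])

```text
time: 3.47
eef_pos: [0.6241, 0.0075, 0.0667]
ee_rot: [-1.922, -2.48, 0.006]
contact_force: [-0.7, -0.4, -0.8]
finger_gap: 0.691
finger_force: 0.0
```

apply_moves(deltas=[[0, 0, 0, 0, 0, 0], [0, 0, 0, 0, 0, 0], [0, 0, 0, 0, 0, 0], [0, 0, 0, 0, 0, 0], [0, 0, 0, 0, 0, 0], [0, 0, 0, 0, 0, 0]], hand=0.0, grip_force=25)

```text
time: 3.97
eef_pos: [0.6267, 0.008, 0.0712]
ee_rot: [1.92, 2.486, 0.001]
contact_force: [0.2, 0.6, -0.7]
finger_gap: 0.319
finger_force: 0.0
```

apply_moves(deltas=[[0, 0, 0, 0, 0, 0], [0, 0, 0, 0, 0, 0], [0, 0, 0, 0, 0, 0], [0, 0, 0, 0, 0, 0], [0, 0, 0, 0, 0, 0]])

```text
time: 4.38
eef_pos: [0.6302, 0.0089, 0.0712]
ee_rot: [1.917, 2.483, 0.011]
contact_force: [20.9, 4.1, -12.8]
finger_gap: 0.196
finger_force: 25.1
```

```bash
cat >> h.py <<'E'
YAW=np.radians(104.5); FY=np.array([np.cos(YAW),np.sin(YAW),0]); FX=np.array([FY[1],-FY[0],0])
def needle(n,adv,im=None,off=None):
    """adv: carriage advance (m) from start. returns angle cw from +y, contrast"""
    im=bot.read_camera(n) if im is None else im
    g=cv2.GaussianBlur(cv2.cvtColor(im,cv2.COLOR_RGB2GRAY),(0,0),0.7).astype(np.float32)
    c0=(np.array([.6166,.0531,.052]) if n=='top' else np.array([.6188,.0519,.052]))+adv*FY
    th=np.radians(np.arange(0,360,2)); rr=np.linspace(.005,.019,12)
    best=None
    for dx in np.arange(-.003,.0031,.001):
      for dy in np.arange(-.003,.0031,.001):
        c=c0+dx*FX+dy*FY
        P=c+rr[None,:,None]*(np.cos(th)[:,None,None]*FY+np.sin(th)[:,None,None]*FX)
        q=w2px(n,P).astype(np.float32)
        v=cv2.remap(g,q[:,0].reshape(len(th),-1).copy(),q[:,1].reshape(len(th),-1).copy(),cv2.INTER_LINEAR).mean(1)
        v=cv2.GaussianBlur(np.r_[v,v,v].reshape(-1,1),(1,7),0)[:,0][180:360]
        i=v.argmin(); sc=np.median(v)-v[i]
        if best is None or sc>best[0]:
            a,b,d=v[i-1],v[i],v[(i+1)%180]; best=(sc,np.radians(2*(i+.5*(a-d)/(a-2*b+d+1e-9))),dx,dy)
    return np.round([best[1],best[0],best[2],best[3]],3)
E
python3 - <<'E'
from h import *
for n in('top','scene'): print(needle(n,0))
E
```

```text
[ 2.5800e+00  5.4643e+01 -3.0000e-03  3.0000e-03]
[ 6.17500e+00  1.21758e+02 -2.00000e-03 -2.00000e-03]
```

apply_moves(deltas=[[0, 0.002, 0, 0, 0, 0], [0, 0.001, 0, 0, 0, 0], [0.002, 0, 0, 0, 0, 0], [0.002, 0, 0, 0, 0, 0], [0.002, 0, 0, 0, 0, 0], [0.002, 0, 0, 0, 0, 0], [0, 0, 0, 0, 0, 0]])

```text
time: 5.07
eef_pos: [0.6289, 0.0139, 0.0711]
ee_rot: [1.92, 2.481, -0.0]
contact_force: [7.9, -6.5, -0.8]
finger_gap: 0.199
finger_force: 25.0
```

```bash
python3 - <<'E'
from h import *
for n in('top','scene'): print(needle(n,.008))
s=bot.get_state();p=np.array(s['eef_pos']);print(s['time'],p,(p-[.630,.009,0])@FY,s['contact_force'],s['finger_gap'])
E
```

```text
[3.6800e+00 5.6584e+01 3.0000e-03 3.0000e-03]
[-0.00000e+00  1.25204e+02 -1.00000e-03 -3.00000e-03]
5.1667 [0.62894181 0.01386447 0.07117615] 0.004974472107302511 [ 7.74274028 -6.6898313  -0.57839578] 0.19807876204302016
```

apply_moves(deltas=[[0.002, 0, 0, 0, 0, 0], [0.002, 0, 0, 0, 0, 0], [0.001, 0, 0, 0, 0, 0], [0, 0, 0, 0, 0, 0]])

```text
time: 5.5
eef_pos: [0.6276, 0.0186, 0.0711]
ee_rot: [1.92, 2.481, -0.001]
contact_force: [7.7, -6.7, -1.1]
finger_gap: 0.199
finger_force: 25.0
```

```bash
python3 - <<'E'
from h import *
s=bot.get_state();p=np.array(s['eef_pos']);a=(p-[.630,.009,0])@FY;print(s['time'],p,a,s['contact_force'],s['finger_gap'])
print(needle('scene',a))
E
```

```text
5.5 [0.62763145 0.01855223 0.07114858] 0.009841006177725766 [ 7.66861404 -6.71503084 -1.1305999 ] 0.19892815278098114
[ 1.41000e-01  1.37171e+02 -3.00000e-03 -1.00000e-03]
```

apply_moves(deltas=[[0.002, 0, 0, 0, 0, 0], [0.002, 0, 0, 0, 0, 0], [0, 0, 0, 0, 0, 0]])

```text
time: 5.8
eef_pos: [0.6266, 0.0222, 0.0711]
ee_rot: [1.92, 2.48, -0.001]
contact_force: [7.2, -7.1, 0.1]
finger_gap: 0.197
finger_force: 25.0
```

```bash
python3 - <<'E'
from h import *
s=bot.get_state();p=np.array(s['eef_pos']);a=(p-[.630,.009,0])@FY;print(s['time'],p,a,s['contact_force'],s['finger_gap'])
print(needle('scene',a))
E
```

```text
5.8 [0.62661962 0.02217601 0.07114481] 0.013602702306992846 [ 7.19300573 -7.12339078  0.11073892] 0.19733852489262102
[ 1.66000e-01  1.34819e+02 -3.00000e-03  0.00000e+00]
```

apply_moves(deltas=[[0.0015, 0, 0, 0, 0, 0], [0.0015, 0, 0, 0, 0, 0], [0, 0, 0, 0, 0, 0]])

```text
time: 6.1
eef_pos: [0.626, 0.0245, 0.0712]
ee_rot: [1.921, 2.48, -0.002]
contact_force: [7.5, -9.5, 0.6]
finger_gap: 0.202
finger_force: 25.0
```

```bash
python3 - <<'E'
from h import *
s=bot.get_state();p=np.array(s['eef_pos']);a=(p-[.630,.009,0])@FY;print(s['time'],p,a,s['contact_force'],s['finger_gap'])
print(needle('scene',a))
shot('scene','sc3.png',(235,190,335,265),6)
E
```

```text
6.1 [0.62597534 0.02451515 0.07116976] 0.016028654636165485 [ 7.5193662  -9.5229559   0.62970563] 0.2017672074343806
[ 7.6000e-02  1.3599e+02 -3.0000e-03  0.0000e+00]
```

View pics/sc3.png

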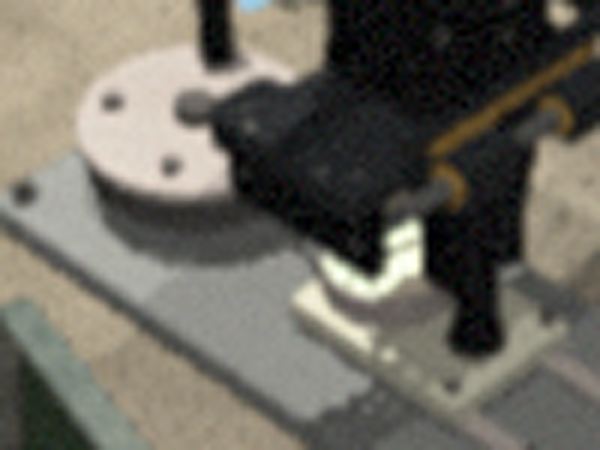

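The gripper hides most of the dial from the scene camera, so those readings are void. A dark streak at about (405,240) may be the needle, so I'll check from the top.

```bash
python3 - <<'E'
from h import *
shot('top','top3.png',(255,215,325,265),10)
E
```

```text
(no output)
```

View pics/top3.png

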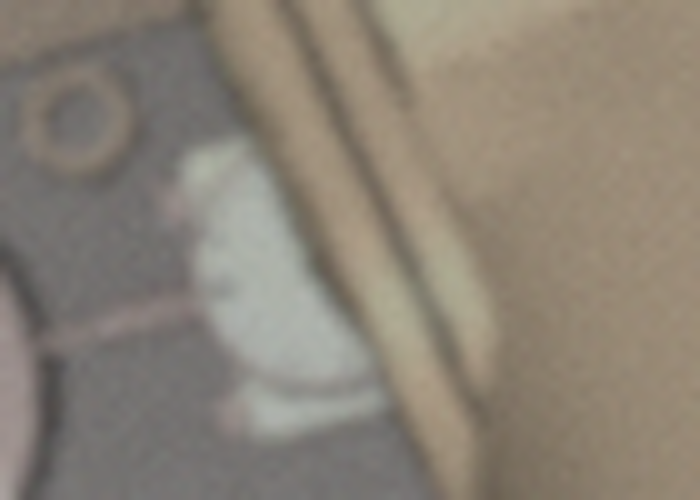

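apply_moves(deltas=[[-0.0015, 0.001, 0, 0, 0, 0], [-0.0015, 0.001, 0, 0, 0, 0], [0, 0, 0, 0, 0, 0]])

```text
time: 6.5
eef_pos: [0.626, 0.0244, 0.0711]
ee_rot: [-1.921, -2.485, 0.005]
contact_force: [-5.9, -4.1, 9.1]
finger_gap: 0.199
finger_force: 25.0
```

apply_moves(deltas=[[0, 0, 0, 0, 0, 0], [0, 0, 0, 0, 0, 0], [0, 0, 0, 0, 0, 0], [0, 0, 0, 0, 0, 0], [0, 0, -0.03, 0, 0, 0], [0, 0, -0.03, 0, 0, 0], [0, 0, -0.03, 0, 0, 0], [0.036, 0.006, 0, 0, 0, 0], [0.036, 0.006, 0, 0, 0, 0], [0.036, 0.006, 0, 0, 0, 0], [0.036, 0.006, 0, 0, 0, 0]], hand=0.06)

```text
time: 7.42
eef_pos: [0.6134, 0.1726, 0.1607]
ee_rot: [1.921, 2.486, 0.0]
contact_force: [-0.1, 0.2, 0.5]
finger_gap: 0.684
finger_force: 0.0
```

apply_moves(deltas=[[0.036, 0.004, 0, 0, 0, 0], [0, 0, 0, 0, 0, 0]])

```text
time: 7.58
eef_pos: [0.6049, 0.2166, 0.161]
ee_rot: [-1.904, -2.494, -0.005]
contact_force: [-0.1, 2.4, 0.7]
finger_gap: 0.69
finger_force: 0.0
```

```bash
python3 - <<'E'
from h import *
s=bot.get_state();p=np.array(s['eef_pos']);print(s['time'],p,s['contact_force'],s['finger_gap'])
it=bot.read_camera('top');isc=bot.read_camera('scene')
for a in(.013,.015,.017): print(needle('top',a,it),needle('scene',a,isc))
f=lambda im,b:cv2.resize(im[b[1]:b[3],b[0]:b[2],::-1],(400,300),interpolation=cv2.INTER_CUBIC)
cv2.imwrite('pics/c4.png',np.hstack([f(it,(260,210,320,255)),f(isc,(240,160,340,235))]))
E
```

```text
7.5833 [0.60487052 0.21663021 0.16101425] [-0.11857829  2.37687214  0.69471798] 0.6895830318434234
[ 5.8160e+00  2.4863e+01  3.0000e-03 -3.0000e-03] [5.6280e+00 2.5165e+01 0.0000e+00 3.0000e-03]
[ 5.8100e+00  2.3331e+01 -2.0000e-03  3.0000e-03] [ 5.6390e+00  3.0869e+01 -3.0000e-03  3.0000e-03]
[ 5.7900e+00  2.3898e+01 -3.0000e-03  3.0000e-03] [ 5.6260e+00  3.4705e+01 -3.0000e-03  3.0000e-03]
```

View pics/c4.png

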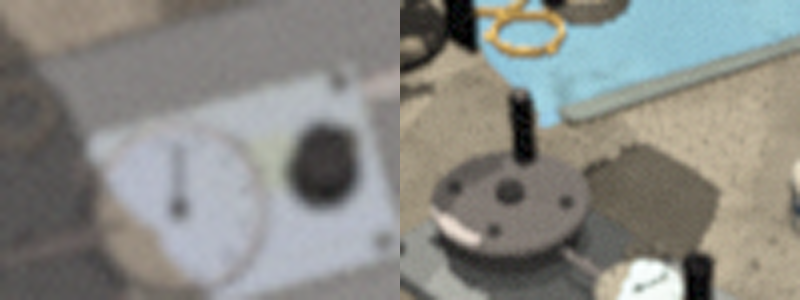

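The needle points straight up in the top view, from (180,207) to (178,150), about 1.8 rad clockwise from the fixture's +y. That is slightly short of 2.1, so I'll push another 0.75 mm before cranking.

apply_moves(deltas=[[-0.036, -0.006, 0, 0, 0, 0], [-0.036, -0.006, 0, 0, 0, 0], [-0.036, -0.006, 0, 0, 0, 0], [-0.036, -0.006, 0, 0, 0, 0], [-0.036, -0.005, 0, 0, 0, 0], [0, 0, 0.03, 0, 0, 0], [0, 0, 0.03, 0, 0, 0], [0, 0, 0.03, 0, 0, 0], [0, 0, 0, 0, 0, 0]], hand=0.06)

```text
time: 8.43
eef_pos: [0.6226, 0.0226, 0.0647]
ee_rot: [-1.919, -2.48, 0.009]
contact_force: [-1.5, -0.8, -0.5]
finger_gap: 0.688
finger_force: 0.0
```

apply_moves(deltas=[[0, 0, 0, 0, 0, 0], [0, 0, 0, 0, 0, 0], [0, 0, 0, 0, 0, 0], [0, 0, 0, 0, 0, 0], [0, 0, 0, 0, 0, 0], [0, 0, 0, 0, 0, 0], [0, 0, 0, 0, 0, 0], [0, 0, 0, 0, 0, 0], [0, 0, 0, 0, 0, 0], [0, 0, 0, 0, 0, 0], [0, 0, 0, 0, 0, 0]], hand=0.0)

```text
time: 9.35
eef_pos: [0.6258, 0.0254, 0.0708]
ee_rot: [1.92, 2.487, -0.001]
contact_force: [-3.0, -1.2, 5.1]
finger_gap: 0.197
finger_force: 25.0
```

apply_moves(deltas=[[0.001, 0, 0, 0, 0, 0], [0.001, 0, 0, 0, 0, 0], [0.001, 0, 0, 0, 0, 0], [0, 0, 0, 0, 0, 0]])

```text
time: 9.68
eef_pos: [0.6258, 0.0255, 0.0708]
ee_rot: [1.921, 2.482, -0.004]
contact_force: [-1.3, -7.8, 5.6]
finger_gap: 0.197
finger_force: 25.0
```

apply_moves(deltas=[[0.0008, 0, 0, 0, 0, 0], [0.0007, 0, 0, 0, 0, 0], [0, 0, 0, 0, 0, 0]])

```text
time: 9.93
eef_pos: [0.6257, 0.0256, 0.0708]
ee_rot: [1.922, 2.48, -0.005]
contact_force: [-0.3, -10.2, 4.1]
finger_gap: 0.197
finger_force: 25.0
```

apply_moves(deltas=[[0.0007, 0, 0, 0, 0, 0], [0.0005, 0, 0, 0, 0, 0], [0, 0, 0, 0, 0, 0]])

```text
time: 10.18
eef_pos: [0.6255, 0.0264, 0.0708]
ee_rot: [1.922, 2.48, -0.005]
contact_force: [-0.5, -11.9, 5.3]
finger_gap: 0.2
finger_force: 25.0
```

apply_moves(deltas=[[-0.002, 0, 0, 0, 0, 0], [-0.002, 0, 0, 0, 0, 0], [0, 0, 0, 0, 0, 0]])

```text
time: 10.43
eef_pos: [0.6255, 0.0264, 0.0709]
ee_rot: [1.921, 2.486, -0.001]
contact_force: [-3.0, -3.0, 6.0]
finger_gap: 0.202
finger_force: 25.0
```

apply_moves(deltas=[[0, 0, 0, 0, 0, 0], [0, 0, 0, 0, 0, 0], [0, 0, 0, 0, 0, 0], [0, 0, 0, 0, 0, 0], [0, 0, -0.03, 0, 0, 0], [0, 0, -0.03, 0, 0, 0], [0, 0, -0.03, 0, 0, 0], [0.036, 0.006, 0, 0, 0, 0], [0.036, 0.006, 0, 0, 0, 0], [0.036, 0.006, 0, 0, 0, 0], [0.036, 0.006, 0, 0, 0, 0]], hand=0.06)

```text
time: 11.35
eef_pos: [0.6121, 0.174, 0.1607]
ee_rot: [1.92, 2.486, 0.001]
contact_force: [0.4, -0.4, -0.2]
finger_gap: 0.682
finger_force: 0.0
```

apply_moves(deltas=[[0.034, 0.004, 0, 0, 0, 0], [0, 0, 0, 0, 0, 0]])

```text
time: 11.52
eef_pos: [0.6042, 0.2157, 0.161]
ee_rot: [-1.905, -2.494, -0.005]
contact_force: [-1.2, 1.0, 0.3]
finger_gap: 0.69
finger_force: 0.0
```

```bash
cat >> h.py <<'E'
def needle(n,im,c0,R=.004,full=False):
    g=cv2.GaussianBlur(cv2.cvtColor(im,cv2.COLOR_RGB2GRAY),(0,0),0.6).astype(np.float32)
    th=np.radians(np.arange(0,360,2)); rr=np.linspace(.003,.017,12); best=None
    for dx in np.arange(-R,R+1e-4,.001):
      for dy in np.arange(-R,R+1e-4,.001):
        c=c0+dx*FX+dy*FY
        P=c+rr[None,:,None]*(np.cos(th)[:,None,None]*FY+np.sin(th)[:,None,None]*FX)
        q=w2px(n,P).astype(np.float32)
        w=cv2.remap(g,q[:,0].reshape(180,-1).copy(),q[:,1].reshape(180,-1).copy(),cv2.INTER_LINEAR)
        w=np.minimum(np.roll(w,13,0),np.roll(w,-13,0))-w   # darker than both sides
        v=np.clip(w,-20,60).mean(1); v=np.convolve(np.r_[v[-3:],v,v[:3]],np.ones(7)/7,'valid')
        i=v.argmax()
        if best is None or v[i]>best[0]:
            a,b,d=v[i-1],v[i],v[(i+1)%180]; best=(v[i],np.radians(2*(i+.5*(a-d)/(a-2*b+d-1e-9))),c.round(4),dx,dy)
    return round(float(best[1]),2),round(float(best[0]),1),best[2]
E
python3 - <<'E'
from h import *
s=bot.get_state();p=np.array(s['eef_pos']);print(s['time'],p,s['contact_force'],s['finger_gap'])
it=bot.read_camera('top');isc=bot.read_camera('scene');cv2.imwrite('pics/raw_t.png',it[:,:,::-1])
print(needle('top',it,np.array([.6166,.0531,.052])+.0165*FY),needle('scene',isc,np.array([.6188,.0519,.052])+.0165*FY))
f=lambda im,b:cv2.resize(im[b[1]:b[3],b[0]:b[2],::-1],(400,300),interpolation=cv2.INTER_CUBIC)
cv2.imwrite('pics/c5.png',np.hstack([f(it,(260,210,320,255)),f(isc,(260,200,340,260))]))
E
```

```text
11.5167 [0.60424483 0.21573912 0.16100704] [-1.23948172  0.95607691  0.31510895] 0.6898638501630916
(2.22, 16.9, array([0.6076, 0.0719, 0.052 ])) (2.24, 11.9, array([0.6127, 0.0715, 0.052 ]))
```

View pics/c5.png

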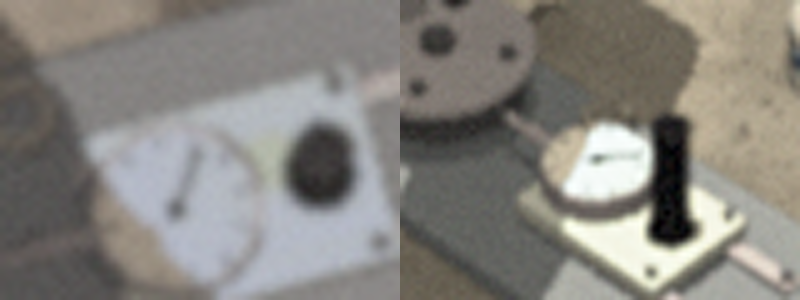

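apply_moves(deltas=[[0, 0, 0, 0, 0, 0], [0, 0, 0, 0, 0, 0], [0, 0, 0, 0, 0, 0]])

```text
time: 11.87
eef_pos: [0.6081, 0.2047, 0.1604]
ee_rot: [1.923, 2.484, -0.001]
contact_force: [-0.1, -0.7, -0.7]
finger_gap: 0.687
finger_force: 0.0
```

```bash
python3 - <<'E'
from h import *
im=bot.read_camera('scene');g=cv2.cvtColor(im,cv2.COLOR_RGB2GRAY)
p=w2px('scene',[[.608,.2055,.112],[.608,.2055,.09],[.608,.2055,.068]]);print(p)
for q in p:
    r=int(round(q[1]+1)); c=int(q[0]); print(r,c-12,g[r,c-12:c+13])
print(bot.get_state()['eef_pos'])
E
```

```text
[[269.6498086  183.18931145]
 [270.18305467 190.39781482]
 [270.70244654 197.41662218]]
184 257 [150 150 145 139 140 137 134 137 138 125  73  50  73  77  67  99 164 195
 198 198 190 187 173 165 160]
191 258 [151 158 156 150 138 152 153 156 146 111  52  14  23   7  32  90 151 169
 179 174 159 154 144 129 112]
198 258 [154 166 164 163 167 172 167 142 118  89  51  15   6  16  25  45  93 126
 131 129 137 141 138 142 144]
[0.60805377 0.20493861 0.16043838]
```

apply_moves(deltas=[[0, 0, 0.022, 0, 0, 0], [0, 0, 0.022, 0, 0, 0], [0, 0, 0.022, 0, 0, 0], [0, 0, 0.022, 0, 0, 0], [0, 0, 0, 0, 0, 0], [0, 0, 0, 0, 0, 0]])

```text
time: 12.42
eef_pos: [0.6072, 0.2055, 0.072]
ee_rot: [-1.92, -2.485, 0.002]
contact_force: [0.2, 0.1, 0.7]
finger_gap: 0.686
finger_force: 0.0
```

apply_moves(deltas=[[0, 0, 0, 0, 0, 0], [0, 0, 0, 0, 0, 0], [0, 0, 0, 0, 0, 0], [0, 0, 0, 0, 0, 0], [0, 0, 0, 0, 0, 0], [0, 0, 0, 0, 0, 0], [0, 0, 0, 0, 0, 0], [0, 0, 0, 0, 0, 0], [0, 0, 0, 0, 0, 0], [0, 0, 0, 0, 0, 0], [0, 0, 0, 0, 0, 0]], hand=0.0)

```text
time: 13.33
eef_pos: [0.6072, 0.2063, 0.0726]
ee_rot: [-1.92, -2.487, 0.001]
contact_force: [-5.4, -1.2, 4.4]
finger_gap: 0.174
finger_force: 25.0
```

```bash
cat >> h.py <<'E'
DT=np.array([.6090,.0710,.052]); DS=np.array([.6127,.0715,.052])
SP=np.array([.5845,.1805])
def rep(spin=SP):
    s=bot.get_state();p=np.array(s['eef_pos']);v=p[:2]-spin
    phi=np.degrees(np.arctan2(v@FY[:2],v@FX[:2]))
    print('t',round(s['time'],2),'p',p.round(4),'F',np.round(s['contact_force'],1),'gap',round(s['finger_gap'],3),'r',np.hypot(*v).round(4),'phi',phi.round(1))
    print('top',needle('top',bot.read_camera('top'),DT,.003),'scene',needle('scene',bot.read_camera('scene'),DS,.003))
    return phi
def arc(phi0,phi1,n,r=.036,spin=SP):
    """tool deltas (tool x=FY, tool y=FX)"""
    a=np.radians(np.linspace(phi0,phi1,n+1)); P=np.c_[np.sin(a),np.cos(a)]*r
    print(np.diff(P,axis=0).round(4).tolist(), 'end', P[-1].round(4), 'start',P[0].round(4))
E
python3 - <<'E'
from h import *
p=rep()
E
```

```text
t 13.33 p [0.6072 0.2063 0.0726] F [-5.4 -1.2  4.4] gap 0.174 r 0.0343 phi 34.1
top (2.17, 17.6, array([0.6056, 0.0722, 0.052 ])) scene (2.22, 13.3, array([0.6093, 0.0727, 0.052 ]))
```

apply_moves(deltas=[[0.003, -0.0023, 0, 0, 0, 0], [0.0028, -0.0026, 0, 0, 0, 0], [0.0025, -0.0028, 0, 0, 0, 0], [0.0022, -0.0031, 0, 0, 0, 0], [0.0018, -0.0033, 0, 0, 0, 0]])

```text
time: 13.85
eef_pos: [0.5909, 0.2148, 0.0726]
ee_rot: [1.92, 2.486, 0.001]
contact_force: [3.1, -3.5, 0.5]
finger_gap: 0.177
finger_force: 25.0
```

```bash
python3 -c "
from h import *
rep()"
```

```text
t 13.85 p [0.5909 0.2148 0.0726] F [ 3.1 -3.5  0.5] gap 0.177 r 0.0349 phi 65.0
top (1.57, 19.6, array([0.6066, 0.0683, 0.052 ])) scene (1.63, 19.2, array([0.61  , 0.0698, 0.052 ]))
```

apply_moves(deltas=[[0.0015, -0.0035, 0, 0, 0, 0], [0.0011, -0.0036, 0, 0, 0, 0], [0.0007, -0.0037, 0, 0, 0, 0], [0.0003, -0.0037, 0, 0, 0, 0], [-0.0001, -0.0038, 0, 0, 0, 0]])

```text
time: 14.37
eef_pos: [0.5719, 0.2141, 0.0726]
ee_rot: [-1.919, -2.487, -0.001]
contact_force: [4.0, 0.2, -2.1]
finger_gap: 0.175
finger_force: 25.0
```

```bash
python3 -c "
from h import *
rep()"
```

```text
t 14.37 p [0.5719 0.2141 0.0726] F [ 4.   0.2 -2.1] gap 0.175 r 0.0359 phi 96.1
top (1.7, 18.0, array([0.6063, 0.0693, 0.052 ])) scene (1.64, 18.8, array([0.61  , 0.0698, 0.052 ]))
```

apply_moves(deltas=[[-0.0005, -0.0037, 0, 0, 0, 0], [-0.0008, -0.0037, 0, 0, 0, 0], [-0.0012, -0.0036, 0, 0, 0, 0], [-0.0016, -0.0034, 0, 0, 0, 0], [-0.0019, -0.0032, 0, 0, 0, 0]])

```text
time: 14.88
eef_pos: [0.556, 0.2038, 0.0726]
ee_rot: [-1.919, -2.487, -0.001]
contact_force: [1.9, 4.7, -0.9]
finger_gap: 0.179
finger_force: 25.0
```

```bash
python3 -c "
from h import *
rep()"
```

```text
t 14.88 p [0.556  0.2038 0.0726] F [ 1.9  4.7 -0.9] gap 0.179 r 0.0368 phi 126.3
top (1.57, 17.6, array([0.6066, 0.0683, 0.052 ])) scene (1.63, 18.8, array([0.61  , 0.0698, 0.052 ]))
```

apply_moves(deltas=[[-0.0023, -0.003, 0, 0, 0, 0], [-0.0026, -0.0028, 0, 0, 0, 0], [-0.0028, -0.0025, 0, 0, 0, 0], [-0.0031, -0.0022, 0, 0, 0, 0], [-0.0033, -0.0018, 0, 0, 0, 0]])

```text
time: 15.4
eef_pos: [0.5476, 0.1877, 0.0726]
ee_rot: [-1.917, -2.487, -0.001]
contact_force: [-0.4, 6.5, 0.6]
finger_gap: 0.178
finger_force: 25.0
```

```bash
python3 -c "
from h import *
rep()"
```

```text
t 15.4 p [0.5476 0.1877 0.0726] F [-0.4  6.5  0.6] gap 0.178 r 0.0376 phi 154.4
top (3.14, 20.3, array([0.6112, 0.0747, 0.052 ])) scene (3.17, 19.9, array([0.6129, 0.0747, 0.052 ]))
```

apply_moves(deltas=[[-0.0035, -0.0015, 0, 0, 0, 0], [-0.0036, -0.0011, 0, 0, 0, 0], [-0.0037, -0.0007, 0, 0, 0, 0], [-0.0037, -0.0003, 0, 0, 0, 0], [-0.0038, 0.0001, 0, 0, 0, 0]])

```text
time: 15.92
eef_pos: [0.5485, 0.1683, 0.0725]
ee_rot: [-1.918, -2.486, 0.002]
contact_force: [-5.2, 3.1, 3.6]
finger_gap: 0.174
finger_force: 25.0
```

```bash
python3 -c "
from h import *
rep()"
```

```text
t 15.92 p [0.5485 0.1683 0.0725] F [-5.2  3.1  3.6] gap 0.174 r 0.038 phi -175.8
top (2.27, 18.3, array([0.6053, 0.0732, 0.052 ])) scene (2.16, 13.9, array([0.6093, 0.0727, 0.052 ]))
```

apply_moves(deltas=[[0.0038, -0.0001, 0, 0, 0, 0], [0.0037, 0.0003, 0, 0, 0, 0], [0, 0, 0, 0, 0, 0]])

```text
time: 16.27
eef_pos: [0.5473, 0.1737, 0.0725]
ee_rot: [1.921, 2.485, -0.006]
contact_force: [-5.3, -1.7, 6.8]
finger_gap: 0.174
finger_force: 25.0
```

```bash
python3 -c "
from h import *
rep()"
```

```text
t 16.27 p [0.5473 0.1737 0.0725] F [-5.3 -1.7  6.8] gap 0.174 r 0.0378 phi 175.9
top (2.77, 19.7, array([0.6092, 0.0742, 0.052 ])) scene (2.73, 15.8, array([0.6144, 0.0688, 0.052 ]))
```

apply_moves(deltas=[[0.0037, 0.0007, 0, 0, 0, 0], [0, 0, 0, 0, 0, 0]])

```text
time: 16.53
eef_pos: [0.5468, 0.1777, 0.0725]
ee_rot: [1.921, 2.486, -0.006]
contact_force: [-4.7, 0.7, 5.2]
finger_gap: 0.176
finger_force: 25.0
```

```bash
python3 -c "
from h import *
rep()"
```

```text
t 16.53 p [0.5468 0.1777 0.0725] F [-4.7  0.7  5.2] gap 0.176 r 0.0378 phi 169.7
top (2.98, 19.8, array([0.6102, 0.0744, 0.052 ])) scene (3.01, 17.2, array([0.6119, 0.0744, 0.052 ]))
```

apply_moves(deltas=[[0.0036, 0.0011, 0, 0, 0, 0], [0, 0, 0, 0, 0, 0]])

```text
time: 16.8
eef_pos: [0.5469, 0.182, 0.0725]
ee_rot: [-1.92, -2.486, 0.005]
contact_force: [-6.3, 0.6, 5.9]
finger_gap: 0.175
finger_force: 25.0
```

```bash
python3 -c "
from h import *
rep()"
```

```text
t 16.8 p [0.5469 0.182  0.0725] F [-6.3  0.6  5.9] gap 0.175 r 0.0377 phi 163.3
top (3.16, 20.6, array([0.6112, 0.0747, 0.052 ])) scene (3.17, 22.3, array([0.6129, 0.0747, 0.052 ]))
```

apply_moves(deltas=[[0.0035, 0.0015, 0, 0, 0, 0], [0, 0, 0, 0, 0, 0]])

```text
time: 17.07
eef_pos: [0.5474, 0.1861, 0.0725]
ee_rot: [-1.92, -2.486, 0.004]
contact_force: [-4.6, 0.6, 5.1]
finger_gap: 0.172
finger_force: 25.0
```

```bash
python3 -c "
from h import *
rep()"
```

```text
t 17.07 p [0.5474 0.1861 0.0725] F [-4.6  0.6  5.1] gap 0.172 r 0.0376 phi 156.9
top (3.16, 20.9, array([0.6112, 0.0747, 0.052 ])) scene (3.18, 19.5, array([0.6129, 0.0747, 0.052 ]))
```

apply_moves(deltas=[[0.0033, 0.0018, 0, 0, 0, 0], [0, 0, 0, 0, 0, 0]])

```text
time: 17.33
eef_pos: [0.5483, 0.1901, 0.0725]
ee_rot: [-1.919, -2.486, 0.004]
contact_force: [-4.7, 1.3, 4.6]
finger_gap: 0.177
finger_force: 25.0
```

```bash
python3 -c "
from h import *
rep()"
```

```text
t 17.33 p [0.5483 0.1901 0.0725] F [-4.7  1.3  4.6] gap 0.177 r 0.0374 phi 150.6
top (2.98, 19.7, array([0.6102, 0.0744, 0.052 ])) scene (3.01, 14.0, array([0.6119, 0.0744, 0.052 ]))
```

apply_moves(deltas=[[0.0031, 0.0022, 0, 0, 0, 0], [0, 0, 0, 0, 0, 0]])

```text
time: 17.6
eef_pos: [0.5497, 0.1939, 0.0725]
ee_rot: [-1.919, -2.486, 0.003]
contact_force: [-4.2, 2.4, 4.0]
finger_gap: 0.182
finger_force: 25.0
```

```bash
python3 -c "
from h import *
rep()"
```

```text
t 17.6 p [0.5497 0.1939 0.0725] F [-4.2  2.4  4. ] gap 0.182 r 0.0373 phi 144.4
top (2.78, 20.0, array([0.6092, 0.0742, 0.052 ])) scene (2.75, 12.4, array([0.611 , 0.0742, 0.052 ]))
```

apply_moves(deltas=[[0.0028, 0.0025, 0, 0, 0, 0], [0, 0, 0, 0, 0, 0]])

```text
time: 17.87
eef_pos: [0.5515, 0.1975, 0.0725]
ee_rot: [-1.919, -2.487, 0.002]
contact_force: [-5.4, 2.7, 4.2]
finger_gap: 0.176
finger_force: 25.0
```

```bash
python3 -c "
from h import *
rep()"
```

```text
t 17.87 p [0.5515 0.1975 0.0725] F [-5.4  2.7  4.2] gap 0.176 r 0.0371 phi 138.2
top (2.3, 20.0, array([0.6053, 0.0732, 0.052 ])) scene (2.38, 18.9, array([0.609 , 0.0737, 0.052 ]))
```

apply_moves(deltas=[[-0.0028, -0.0025, 0, 0, 0, 0], [-0.0031, -0.0022, 0, 0, 0, 0], [-0.0033, -0.0018, 0, 0, 0, 0], [-0.0035, -0.0015, 0, 0, 0, 0], [0, 0, 0, 0, 0, 0], [0, 0, 0, 0, 0, 0]])

```text
time: 18.47
eef_pos: [0.5469, 0.1822, 0.0725]
ee_rot: [-1.92, -2.486, 0.004]
contact_force: [-6.3, 0.4, 6.0]
finger_gap: 0.175
finger_force: 25.0
```

```bash
python3 -c "
from h import *
rep()"
```

```text
t 18.47 p [0.5469 0.1822 0.0725] F [-6.3  0.4  6. ] gap 0.175 r 0.0376 phi 162.9
top (3.17, 20.4, array([0.6112, 0.0747, 0.052 ])) scene (3.18, 20.9, array([0.6129, 0.0747, 0.052 ]))
```

apply_moves(deltas=[[0.0009, -0.001, 0, 0, 0, 0], [0.0008, -0.001, 0, 0, 0, 0], [0, 0, 0, 0, 0, 0], [0, 0, 0, 0, 0, 0]])

```text
time: 18.9
eef_pos: [0.5466, 0.1823, 0.0726]
ee_rot: [1.921, 2.483, -0.0]
contact_force: [4.3, -4.4, 0.6]
finger_gap: 0.176
finger_force: 25.0
```

```bash
python3 -c "
from h import *
rep()"
```

```text
t 18.9 p [0.5466 0.1823 0.0726] F [ 4.3 -4.4  0.6] gap 0.176 r 0.038 phi 162.7
top (3.16, 21.2, array([0.6112, 0.0747, 0.052 ])) scene (3.18, 19.6, array([0.6129, 0.0747, 0.052 ]))
```

apply_moves(deltas=[[0.001, 0.0006, 0, 0, 0, 0], [0.001, 0.0006, 0, 0, 0, 0], [0, 0, 0, 0, 0, 0], [0, 0, 0, 0, 0, 0]])

```text
time: 19.33
eef_pos: [0.5468, 0.1846, 0.0725]
ee_rot: [1.921, 2.484, -0.001]
contact_force: [2.6, -5.4, 3.0]
finger_gap: 0.174
finger_force: 25.0
```

```bash
python3 -c "
from h import *
rep()"
```

```text
t 19.33 p [0.5468 0.1846 0.0725] F [ 2.6 -5.4  3. ] gap 0.174 r 0.0379 phi 159.3
top (3.17, 20.5, array([0.6112, 0.0747, 0.052 ])) scene (3.18, 22.5, array([0.6129, 0.0747, 0.052 ]))
```

apply_moves(deltas=[[-0.001, -0.0002, 0, 0, 0, 0], [-0.0012, -0.0002, 0, 0, 0, 0], [0, 0, 0, 0, 0, 0]])

```text
time: 19.68
eef_pos: [0.5467, 0.1843, 0.0726]
ee_rot: [1.92, 2.487, 0.003]
contact_force: [5.4, 1.3, -2.0]
finger_gap: 0.176
finger_force: 25.0
```

apply_moves(deltas=[[0, 0, 0, 0, 0, 0], [0, 0, 0, 0, 0, 0], [0, 0, 0, 0, 0, 0], [0, 0, 0, 0, 0, 0], [0, 0, 0, 0, 0, 0], [0, 0, -0.03, 0, 0, 0], [0, 0, -0.03, 0, 0, 0], [0, 0, -0.03, 0, 0, 0], [0, 0, -0.03, 0, 0, 0], [0, 0, 0, 0, 0, 0], [0, 0, 0, 0, 0, 0]], hand=0.06)

```text
time: 20.6
eef_pos: [0.5469, 0.1843, 0.1941]
ee_rot: [1.919, 2.485, 0.003]
contact_force: [0.3, -0.4, -1.5]
finger_gap: 0.683
finger_force: 0.0
```

```bash
python3 -c "
from h import *
rep()
# sleeve vs. expectation: (0.5468,.1846)
g=cv2.cvtColor(bot.read_camera('scene'),cv2.COLOR_RGB2GRAY)
q=w2px('scene',[[.5468,.1846,.09]])[0];r,c=int(round(q[1])),int(round(q[0]));print(q,c-12,g[r,c-12:c+13])
print(bot.get_state()['joint_velocities'])"
```

```text
t 20.6 p [0.5469 0.1843 0.1941] F [ 0.3 -0.4 -1.5] gap 0.683 r 0.0377 phi 159.7
top (3.17, 20.8, array([0.6112, 0.0747, 0.052 ])) scene (3.18, 22.1, array([0.6129, 0.0747, 0.052 ]))
[251.6385254  202.27437762] 240 [150 149 153 151 147 150 145 143 127  88  28  12  15  17  33 105 168 191
 194 185 166 135  89  94 107]
[-0.00059779  0.0041875  -0.00041827  0.00116273 -0.00229693  0.00085714
  0.00132028]
```

Needle 3.17, the crest reading, with the sleeve where I left it and the gripper clear. I'm handing in.

```bash
python3 -c "
from plant import bot
print(bot.close_job())"
```

```text
the job is handed in; nothing more can be done
None
```

The job is handed in: I set the indicator to about 2.2 rad (a third of a turn is 2.1), then left the rotor within about 1° of the middle of its high spot, where the needle reads about 3.17 rad, its highest reading in the scan. I saw no reading above 3.2 rad, kept clear of the loose parts and let go of everything, at 20.6 s.

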